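Gauge the feed slot of a shell-inlay press, then run a test stroke

TASK

Check the sloping feed slot of the green lever press with the red-handled gauge: push its blade in along the slope until the handle sits on the slot's face, hold it there for a moment, then draw it out and stand it fully down in the free place of the wooden rack. With the gauge back in the rack, press the lever down to its stop and let it spring all the way back up. Leave the blue gauge, bowl, jar and brush where they are.

Things in the scene. Friction and masses are not known exactly. Their poses are not given: they have to be found in the camera images.
- gauge_red: Loose gauge, about 60 g: steel blade 4 thick (own x) x 24 wide (y) x 28 long under a red handle 16 (x) x 28 (y) x 60 long. Origin at the centre of the blade's tip, z from tip to handle: blade z 0 to 28, handle z 28 to 88; the handle's lower end is the shoulder that stops the blade. Starts upright in either of the rack's two places
- gauge_blue: Bystander: a gauge of the same form and axes with a blue handle and a 6 mm blade, standing in the rack's other place
- rack: Fixed wooden block 70 (x) x 190 (y) x 45 high with two upright slots, each 9 (x) x 30 (y), 36 deep, chamfered 2. Origin at the centre of its underside, z up. A gauge fully down rests with its handle on the block's top, blade tip 17 above the block's underside; gauge and rack x axes are then parallel (either way round)
- rack_a (a point): centre of the mouth of the rack slot at own y = -45, on the rack's top, 45 above the table
- rack_b (a point): centre of the mouth of the rack slot at own y = +45, on the rack's top
- press: Fixed green lever press worked from its front (own -x, roughly towards the robot). Origin on the base's underside, z up; base own x -90 to 110, 270 wide (y), 16 high. At y +75 the feed block stands before a column (x 55 to 100, 190 high) whose head overhangs it (x 22 to 67, z 150 to 190). The lever is at y -80
- feed_block: Aluminium block on the press, face 50 x 68, leaning 25 deg to the front. Origin: centre of the slot mouth, at press (-15, 75, 85). Own z points out of the slot (up and to the front, 25 deg from vertical), y along the slot's 27 length, x across its 7 width; slot straight through, mouth chamfered 2. Gauge home: axes parallel (x, y either way round), shoulder on the face, tip at z = -28
- lever (a joint): Lever angle (rad): 0 up at rest, 0.6 down at its stop; a spring always pushes it back up. About 2 to 3 N on the bar starts it, about 6 N holds it at the stop. A small ram follows it under the press's head
- lever_bar (a point): centre of the lever's yellow cross bar, 20 diameter, 80 long along the press's y, moving with the lever. The lever is 170 long from its pivot at press (55, -80, 120); at rest it points to the front and 30 deg above level (bar at height 205), at its stop 4 deg below level (bar at height 107)
- bowl: Bystander: loose white bowl, rim radius 50, 48 high; origin under its centre
- jar: Bystander: loose amber jar, radius 24, 60 high; origin under its centre
- brush: Bystander: loose brush, 170 long, lying along its own x
Not all that is in view belongs to the job. What is shaped like the gauge_red but yellow is not meant.

How it is judged:
On the way, in this order (a step that is already met when the one before it is completed fails the run):
1. the red gauge's blade is home in the sloping slot, handle within 2.5 mm of the face, in line with the slot (z of gauge_red in the frame of feed_block below -0.0255 m and x of gauge_red in the frame of feed_block between -0.004 and 0.004 m and y of gauge_red in the frame of feed_block between -0.005 and 0.005 m and angle between the z axis of gauge_red and the z axis of feed_block, either way round below 0.1 rad), for 0.3 s.
2. the red gauge stands fully down in the rack, upright and released (z of gauge_red in the frame of rack between 0.012 and 0.0205 m and angle between gauge_red's own z axis and vertical below 0.1 rad and (horizontal distance between gauge_red and rack_a below 0.007 m or horizontal distance between gauge_red and rack_b below 0.007 m) and contact force between the fingers and gauge_red below 0.1 N and linear speed of gauge_red below 0.03 m/s), for 0.2 s.
3. the lever is down at its stop (value of joint lever above 0.565 rad), for 0.05 s.
4. the lever has sprung back up (value of joint lever below 0.03 rad), for 0.2 s.
At the end, for the whole second after the job is handed in: The red gauge stands released and still in a rack slot, fully down (within 3.5 mm) and upright (within 0.1 rad); the blue gauge stands in the rack too; the lever is back up (below 0.03 rad) (all of step 2 and z of gauge_blue in the frame of rack between 0.012 and 0.0205 m and angle between gauge_blue's own z axis and vertical below 0.1 rad and (horizontal distance between gauge_blue and rack_a below 0.007 m or horizontal distance between gauge_blue and rack_b below 0.007 m) and value of joint lever below 0.03 rad); the robot touches nothing.
It fails at once if the lever is worked while the red gauge is out of the rack (value of joint lever above 0.2 rad and not (z of gauge_red in the frame of rack between 0.012 and 0.0205 m and angle between gauge_red's own z axis and vertical below 0.1 rad and (horizontal distance between gauge_red and rack_a below 0.007 m or horizontal distance between gauge_red and rack_b below 0.007 m))).
It fails at once if the blue gauge is displaced by more than 15 mm (distance of gauge_blue from where it was at the start of the episode above 0.015 m).
It fails at once if the bowl is displaced by more than 30 mm (distance of bowl from where it was at the start of the episode above 0.03 m).
It fails at once if the jar is displaced by more than 30 mm (distance of jar from where it was at the start of the episode above 0.03 m).
It fails at once if the brush is displaced by more than 30 mm (distance of brush from where it was at the start of the episode above 0.03 m).
It also fails if it takes over 72 s, if anything falls off the work surface, if the arm or the gripper's body presses on something with over 40 N, if the wrist force passes 120 N, or if a joint passes its speed limit or range.

ROBOT

A 7-joint arm with a two-finger parallel gripper is mounted at the origin on the work surface. World frame = base frame: x ahead of the robot, y to its left, z up, the work surface at z = 0. Lengths are in m, angles in rad, forces in N, time in s.
With the tool pointing down it reaches from about 0.425 to 0.95 m from the base axis. Payload 4.7 kg.
Tool frame: the origin (TCP) lies on the centre line of the jaws, within the pads' length; the fingertips stand robot.nose_length ahead of it and the grasp point (between the pads) lies 8 mm behind it (robot.nose_length is the distance from the TCP to the fingertips, in m); z points along the fingers, y is the line along which they close (so a half turn about z gives the same grasp; the last joint's range is limited). The gripper opens to 85 mm and grips with 20 to 120 N. Pads are 22 mm wide; open, the fingers measure 114 mm over their backs; the gripper's body (76 mm by 85 mm) begins 54 mm behind the grasp point. The pads swing forward as they close: fully open they stand 13 mm farther back than shut.
Start: joints at [-1.374, 0.469, -0.049, 1.532, 0.024, 1.141, -0.082], TCP at [0.151, 0.658, 0.242] pointing down, gripper open.
Joint ranges: [-2.59, 2.59], [-0.33, 1.99], [-1.39, 1.29], [0.1, 2.45], [-1.04, 4.18], [0.21, 1.99], [-2.66, 2.66]. Speed limits (rad/s): [2.57, 2.57, 3.14, 3.14, 3.14, 3.14, 3.14].

INTERFACE

Orientations are given as [roll, pitch, yaw] about the fixed x, y, z axes, in that order (R = Rz(yaw) Ry(pitch) Rx(roll)).
In Python, from plant import robot gives the robot as it stands. Calls block until the motion is done:
- robot.goto(position, orientation): joint-space move of the TCP to a pose.
- robot.move_straight(position, vel=0.15, attitude=None, contact_N=None): straight line of the TCP; attitude=None keeps the orientation; vel is the mean speed in m/s. With contact_N (N) it stops when the force on the tool has changed by that much, and returns True; else False.
- robot.move_joints(angles): joint-space move.
- robot.grip(opening, strength=None): opening from 0.0 (shut) to 1.0 (fully open); strength is the grip in N (None keeps the last); returns when the fingers have stopped.
- robot.sleep(seconds).
- robot.inverse_kinematics(position, orientation): joint angles nearest the present ones, or None.
- robot.sense(): the state.
- robot.grab_frame(name): name is "scene" or "top"; returns a dict with "image" (480x640x3 uint8, red, green, blue), "range_z" (480x640 float32, m along the optical axis (not along the pixel's ray), 0 where there is no reading), "fx", "fy", "cx", "cy" (pixels), "R" (3x3) and "t" (3): a world point X has camera coordinates R X + t. Camera axes: x right, y down, z forward; pixel columns grow to the right and rows downward; lengths in m; the calibration is good to about 2 mm. A picture is of the moment at which its call begins.
A pose or a line that the arm cannot do raises robot.IKError and nothing moves.
- robot.close_job(): hands the job in; it is judged then, once.
The state is a dict: "t": time; "joint_pos": joint angles; "joint_velocities": joint speeds; "effort": joint torques, N m; "tcp_pos": TCP position; "tcp_rot": TCP orientation; "wrist_force": force on the tool from outside, world axes, zero at the start; "torque": the same for the moment, N m; "opening": opening from 0.0 (shut) to 1.0 (fully open); "gripper_force": force on a finger pad.
Only numpy, scipy, OpenCV 4.12 (cv2) and the standard library are available. Lean on these libraries where they do the work, as an engineer would, in place of code of your own. Each camera call takes 0.05 s, during which the arm holds its last target. There are 200 camera calls.

## Working session

There is one attempt and no reset: what is moved stays moved. The work goes in short steps, each a Python script; the robot and the scene stay as the last script left them, time stands still between calls to the robot, and variables do not carry over. Pictures are saved under pics/ and viewed, at most 10 in all, crops included, and the job is handed in when it is done.

```bash
ls; mkdir -p pics
python3 - <<'E'
from plant import robot
import cv2,numpy as np,pickle
s=robot.sense();print(s['t'],s['tcp_pos'],s['tcp_rot'],s['opening'],robot.nose_length)
F={n:robot.grab_frame(n) for n in('scene','top')}
pickle.dump(F,open('f0.pkl','wb'))
for n in F:
    f=F[n];cv2.imwrite(f'pics/{n}0.png',f['image'][:,:,::-1]);print(n,f['fx'],f['cx'],f['cy'],-f['R'].T@f['t'],f['R'][2])
E
```

```text
pics
0.0 [0.15100892 0.65730555 0.24128519] [-3.13966066e+00  5.23272762e-05  2.91576799e+00] 1.0001643459159988 0.011
scene 580.6585210264659 307.3997376425691 233.04249941052115 [ 1.08677635 -0.37991441  0.85450869] [-0.497491    0.43166466 -0.75244158]
top 525.2333167093763 317.9251731112627 233.112194629144 [ 0.46246096 -0.00794672  0.98322431] [ 0.2052389   0.03149162 -0.97820513]
```

View pics/scene0.png

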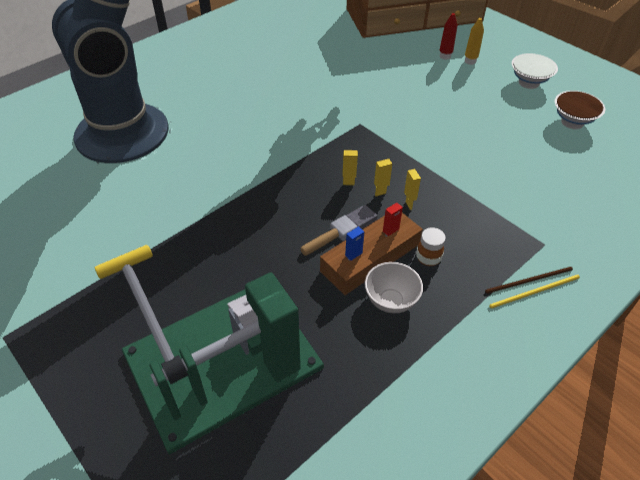

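View pics/top0.png

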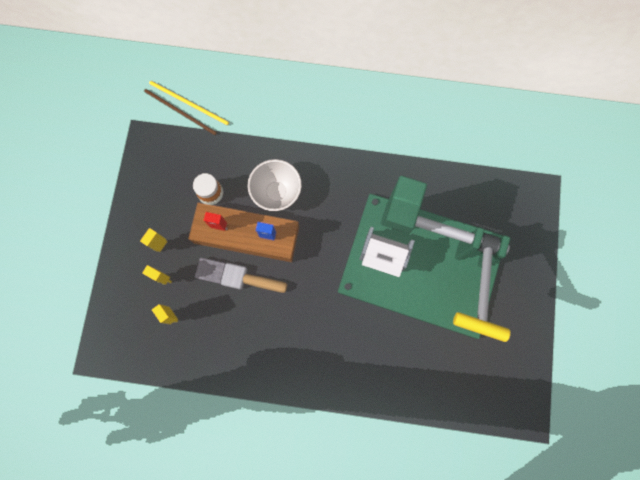

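The scene view shows the red gauge at (393,219) and the blue gauge at (355,243), both in the brown rack. The press is at (220,350), its lever bar at (124,262). In the top view the red gauge is at (215,221), blue (266,231), slot (386,257) and bar (481,327).

Candidates in the top view: red handle (215,221), blue (266,231), yellow look-alikes (153,240), (157,275) and (165,314). Only the first is red and in the rack, so it is the one meant. I'll measure it and crop to confirm.

```bash
cat > vis.py <<'E'
import cv2,numpy as np
def ray(f,uv,z):
    uv=np.atleast_2d(uv).astype(float);d=np.c_[(uv[:,0]-f['cx'])/f['fx'],(uv[:,1]-f['cy'])/f['fy'],np.ones(len(uv))]@f['R']
    c=-f['R'].T@f['t'];return c+d*((z-c[2])/d[:,2])[:,None]
def rayplane(f,uv,p,n):
    uv=np.atleast_2d(uv).astype(float);d=np.c_[(uv[:,0]-f['cx'])/f['fx'],(uv[:,1]-f['cy'])/f['fy'],np.ones(len(uv))]@f['R']
    c=-f['R'].T@f['t'];return c+d*(((p-c)@n)/(d@n))[:,None]
def cloud(f):
    z=f['range_z'];v,u=np.mgrid[:480,:640]
    P=np.stack([(u-f['cx'])/f['fx']*z,(v-f['cy'])/f['fy']*z,z],-1)-f['t']
    P=P@f['R'];P[z==0]=np.nan;return P
def hsv(f): return cv2.cvtColor(f['image'],cv2.COLOR_RGB2HSV)
def near(h,c,w): return np.abs((h.astype(int)-c+90)%180-90)<=w
def biggest(m):
    n,l,s,_=cv2.connectedComponentsWithStats(m.astype(np.uint8));return l==1+np.argmax(s[1:,4])
def rect(P):
    r=cv2.minAreaRect((P[:,:2]*1000).astype(np.float32));return r,cv2.boxPoints(r)
E
python3 - <<'E'
import pickle;from vis import *
np.set_printoptions(precision=4,suppress=True)
F=pickle.load(open('f0.pkl','rb'))
for n,f in F.items():
    H=hsv(f);h,s,v=[H[...,i] for i in range(3)];P=cloud(f);z=P[...,2];print('==',n)
    table=(P[...,0]>.3)&(P[...,0]<.9)&(abs(P[...,1])<.5)
    for nm,hc,zz in(('red',0,.105),('blue',115,.105)):
        m=table&near(h,hc,5 if nm=='red' else 12)&(s>170)&(z>.03)&(z<.13)
        m=biggest(m);q=P[m];t=m&(np.abs(z-zz)<.006)
        print(nm,m.sum(),'zmax',np.nanpercentile(q[:,2],98),'top n',t.sum(),P[t].mean(0) if t.any() else '')
        if t.sum()>8:
            vv,uu=np.nonzero(t);X=ray(f,np.c_[uu,vv],zz);r,b=rect(X);print('  ray',X.mean(0),r)
    m=table&near(h,11,7)&(s>90)&(np.abs(z-.045)<.005);m=biggest(m)
    vv,uu=np.nonzero(m);X=ray(f,np.c_[uu,vv],.045);r,b=rect(X);print('rack',m.sum(),np.median(z[m]),r)
    g=table&near(h,75,14)&(s>90)
    m=biggest(g&(np.abs(z-.016)<.005));vv,uu=np.nonzero(m);X=ray(f,np.c_[uu,vv],.016);r,b=rect(X);print('base',m.sum(),np.median(z[m]),r,b.tolist())
    y=table&near(h,27,6)&(s>150)&(z>.16);
    if y.any():
        m=biggest(y);q=P[m];c=q.mean(0);d=np.linalg.svd(q-c)[2][0];t=(q-c)@d;print('bar',m.sum(),c,'mid',c+d*(t.max()+t.min())/2,d,np.ptp(t),'zmax',q[:,2].max())
f=F['top'];P=cloud(f);H=hsv(f)
m=np.zeros((480,640),bool);m[225:285,355:420]=True
m&=(H[...,1]<60)&(H[...,2]>120)&(P[...,2]>.06)&(P[...,2]<.11);m=biggest(m)
q=P[m];c=q.mean(0);U=np.linalg.svd(q-c)[2];print('face',m.sum(),c,'n',U[2],'rms',np.std((q-c)@U[2]),q[:,2].min(),q[:,2].max())
a=cv2.resize(f['image'][205:305,325:435],(440,400),interpolation=cv2.INTER_CUBIC)
b=cv2.resize(f['image'][190:270,180:312],None,fx=2.7,fy=2.7,interpolation=cv2.INTER_CUBIC)
o=np.zeros((400,800,3),np.uint8);o[:,:440]=a;o[:b.shape[0],442:798]=b[:400,:356];cv2.imwrite('pics/crop.png',o[:,:,::-1])
E
```

```text
== scene
red 427 zmax 0.10538045145072397 top n 122 [0.6503 0.2026 0.1031]
  ray [0.6514 0.2012 0.105 ] ((651.5901489257812, 200.7731170654297), (30.457963943481445, 18.472639083862305), 83.38189697265625)
blue 414 zmax 0.1056152266851928 top n 130 [0.6455 0.1107 0.1033]
  ray [0.6465 0.1096 0.105 ] ((646.5973510742188, 109.46348571777344), (30.913198471069336, 17.921649932861328), 86.38821411132812)
rack 2361 0.04350930468161903 ((649.4259033203125, 155.53509521484375), (191.88629150390625, 73.49446868896484), 86.96785736083984)
base 8691 0.01497366543326669 ((639.043701171875, -179.30894470214844), (268.64642333984375, 201.2752685546875), 79.42423248291016) [[515.4625244140625, -292.87982177734375], [713.3187255859375, -329.8210144042969], [762.6248779296875, -65.73806762695312], [564.7686767578125, -28.796875]]
bar 709 [ 0.5258 -0.2396  0.2106] mid [ 0.526  -0.239   0.2106] [ 0.1837  0.983  -0.005 ] 0.07865344805097421 zmax 0.21736707826210847
== top
red 256 zmax 0.10729363096311788 top n 144 [0.6484 0.2047 0.1046]
  ray [0.6483 0.2046 0.105 ] ((648.034912109375, 204.5439910888672
[... 242 characters left out ...]
.60192108154297)
rack 3277 0.04472660531123862 ((645.2463989257812, 159.03314208984375), (190.10345458984375, 70.85794830322266), 87.023193359375)
base 7607 0.015978904079476407 ((634.7514038085938, -176.4412078857422), (265.1083679199219, 197.6969451904297), 79.53507232666016) [[513.4708251953125, -288.8363037109375], [707.87939453125, -324.7447204589844], [756.031982421875, -64.04611206054688], [561.6234130859375, -28.1376953125]]
bar 742 [ 0.5198 -0.2361  0.213 ] mid [ 0.5196 -0.2367  0.213 ] [-0.1873 -0.9823  0.0042] 0.08034080499222983 zmax 0.21854691230581055
face 1472 [ 0.63   -0.0993  0.0838] n [-0.1768  0.0428  0.9833] rms 0.006793560701138368 0.06011094118758933 0.09810909453387379
```

View pics/crop.png

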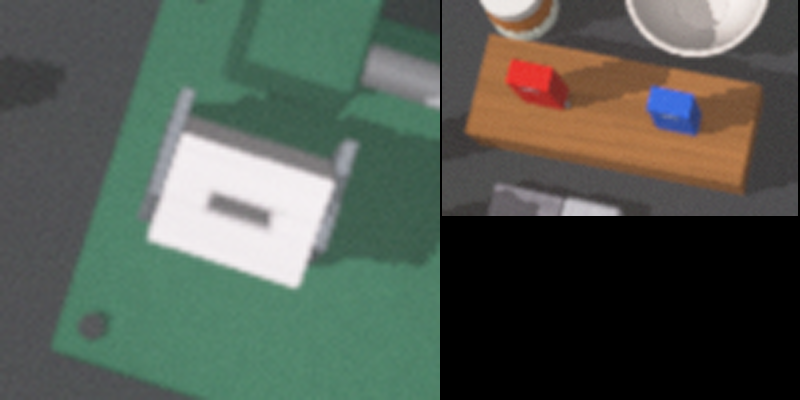

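The crop confirms the red handle at the rack's left place. The slot is a dark bar on the pale face, near top pixel (385,257). The two cameras disagree by about (4,-3) mm. To settle that I'll grip the gauge along y, then along x, which fixes its true position and calibrates the cameras. First I'll check reach.

```bash
cat > geo.py <<'E'
import numpy as np
from scipy.spatial.transform import Rotation as Ro
def eul(z,y):
    z=np.array(z)/np.linalg.norm(z);y=np.array(y)/np.linalg.norm(y)
    return Ro.from_matrix(np.c_[np.cross(y,z),y,z]).as_euler('xyz')
RY=np.deg2rad(87.0);ry=np.array([np.cos(RY),np.sin(RY),0]);rx=np.array([ry[1],-ry[0],0])
PY=np.deg2rad(79.4);py=np.array([np.cos(PY),np.sin(PY),0]);px=np.array([py[1],-py[0],0])
up=np.array([0,0,1.]);T=np.deg2rad(25)
out=-np.sin(T)*px+np.cos(T)*up      # feed z
fx=np.cos(T)*px+np.sin(T)*up        # feed x
dn=-up
E
python3 - <<'E'
from plant import robot
from geo import *
import pickle;from vis import *
np.set_printoptions(precision=4,suppress=True)
g=np.array([.6497,.2027,.08]);m=np.array([.626,-.0997,.085])
for nm,p,o in [('gripy+',g,eul(dn,ry)),('gripy-',g,eul(dn,-ry)),('gripx+',g,eul(dn,rx)),('gripx-',g,eul(dn,-rx))]+[(f'feed{s}{k}',m+out*d,eul(-out,s*a)) for k,a in (('x',fx),('y',py)) for s in(1,-1) for d in (.035,.1)]:
    print(nm,robot.inverse_kinematics(p,o))
F=pickle.load(open('f0.pkl','rb'))
f=F['top'];I=hsv(f)[...,2].astype(int)
k=np.zeros((480,640),bool);k[250:265,374:396]=True
d=k&(I<150);d=biggest(d);vv,uu=np.nonzero(d);c=cv2.minAreaRect(np.c_[uu,vv].astype(np.float32));print(d.sum(),uu.mean(),vv.mean(),c)
w=np.clip(190-I,0,None)*k*cv2.dilate(d.astype(np.uint8),np.ones((3,3)));V,U=np.mgrid[:480,:640];cc=((w*U).sum()/w.sum(),(w*V).sum()/w.sum())
print(cc,rayplane(f,cc,m,out),ray(f,cc,.085))
for n,f in F.items():
    P=cloud(f);H=hsv(f)
    for nm,mm in (('jar',near(H[...,0],11,8)&(H[...,1]>120)),):pass
    print(n,'jar',ray(f,(207,184) if n=='top' else (432,236),.06),'bowl',ray(f,(274,185) if n=='top' else (394,287),.048))
E
```

```text
gripy+ [-0.4924  0.641   0.1876  1.6661 -0.1492  0.8485  1.276 ]
gripy- [-0.7715  0.7136  0.6173  1.6842 -0.5017  0.9073 -1.5763]
gripx+ [-0.6918  0.6821  0.4893  1.6792 -0.3946  0.8799 -0.0928]
gripx- [-0.2152  0.6479 -0.2189  1.6471  0.1729  0.8656  2.5858]
feed1x [-0.4955  0.4607  0.7148  2.129  -0.9239  0.3268  0.752 ]
feed1x [-0.5691  0.3036  0.7565  2.1434 -0.5069  0.3739  0.3699]
feed-1x [ 0.7069  0.512  -0.8118  2.0643  1.084   0.4809  2.0698]
feed-1x [-0.8204  0.4334  1.1253  2.1527 -0.9094  0.4953 -2.3947]
feed1y [-0.1875  0.3908  0.3115  2.1134 -0.3169  0.2297  1.7552]
feed1y [-0.2451  0.2543  0.3555  2.1282 -0.1302  0.3419  1.5794]
feed-1y [-0.1545  0.3876  0.2703  2.1116 -0.2444  0.2265 -1.4552]
feed-1y [-0.351   0.2637  0.4828  2.1335 -0.2424  0.3459 -1.4547]
43 384.3953488372093 256.86046511627904 ((384.4999694824219, 257.0), (14.230249404907227, 2.8460500240325928), 18.434947967529297)
(np.float64(384.3322346736981), np.float64(256.95352669742914)) [[ 0.6252 -0.0988  0.0845]] [[ 0.6251 -0.0987  0.085 ]]
scene jar [[0.7176 0.2381 0.06  ]] bowl [[0.7438 0.1112 0.048 ]]
top jar [[0.7191 0.2361 0.06  ]] bowl [[0.7378 0.1157 0.048 ]]
```

Run:
```python
from plant import robot
from geo import *
import pickle
np.set_printoptions(precision=4,suppress=True)
def st(l):
    s=robot.sense();print(l,round(s['t'],2),np.array(s['tcp_pos']),'F',np.array(s['wrist_force']),'op',s['opening'],'gf',s['gripper_force'])
    return s
g=np.array([.6497,.2027,.08]);oy=eul(dn,ry);ox=eul(dn,rx)
robot.grip(.62,20)
robot.goto(g+[0,0,.10],oy);robot.move_straight(g,.12)
robot.grip(0,20);s=st('y grip');gy=np.array(s['tcp_pos'])
robot.grip(.62);robot.move_straight(g+[0,0,.045],.15)
robot.goto(g+[0,0,.045],ox);robot.move_straight(g,.1);st('pre x')
robot.grip(0,20);s=st('x grip')
robot.grip(.62);robot.move_straight(g+[0,0,.12],.2);st('up')
F={n:robot.grab_frame(n) for n in('scene','top')};pickle.dump(F,open('f1.pkl','wb'))
import cv2;cv2.imwrite('pics/s1.png',np.hstack([F['scene']['image'][100:340,240:560],F['top']['image'][120:360,120:440]])[:,:,::-1])
from vis import *
f=F['scene'];H=hsv(f);P=cloud(f);z=P[...,2]
for nm,c,w in(('red',0,5),('blue',115,12)):
    t=near(H[...,0],c,w)&(H[...,1]>170)&(abs(z-.105)<.006)&(P[...,0]<.75)&(P[...,0]>.5);t=biggest(t);v,u=np.nonzero(t);X=ray(f,np.c_[u,v],.105);print(nm,t.sum(),X.mean(0),rect(X)[0])
```

```text
y grip 4.25 [0.6503 0.2031 0.0811] F [-0.4438 -0.7244  2.8259] op 0.32439739472437534 gf 26.54074788093567
pre x 6.88 [0.6498 0.2025 0.0797] F [0.8133 0.7872 0.4109] op 0.6209607194706611 gf 0.0
x grip 7.29 [0.6502 0.2028 0.0807] F [-0.232  -0.5855  3.4177] op 0.18461345983228247 gf 25.501160323619843
up 8.48 [0.6488 0.2028 0.1987] F [-1.0068 -0.4204  0.6913] op 0.6178244434254273 gf 0.0
red 115 [0.651  0.1986 0.105 ] ((651.2476806640625, 198.2559356689453), (30.962745666503906, 17.38819694519043), 85.73997497558594)
blue 130 [0.6464 0.1096 0.105 ] ((646.5931396484375, 109.39803314208984), (31.04439353942871, 17.921649932861328), 86.38821411132812)
```

View pics/s1.png

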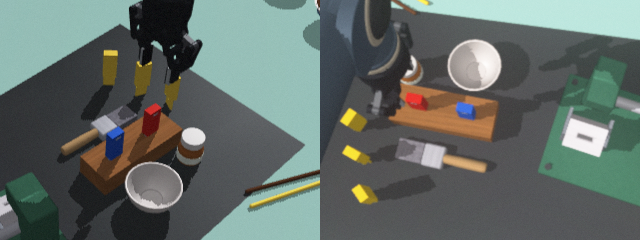

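Both views show the gauge upright in the rack, with nothing disturbed. In the right-hand (top) part the red top is clear of the fingers at (415,102), so I can use it to calibrate the top camera, which sees the slot.

Run:
```python
import pickle;from vis import *
for k in('f0.pkl','f1.pkl'):
    F=pickle.load(open(k,'rb'))
    for n in F:
        f=F[n];H=hsv(f);P=cloud(f);z=P[...,2]
        for nm,c,w in(('red',0,5),('blue',115,12)):
            t=near(H[...,0],c,w)&(H[...,1]>150)&(P[...,0]<.75)&(P[...,0]>.5)&(P[...,1]>.05)
            v0=np.median(H[...,2][t&(abs(z-.105)<.003)]);t&=(abs(z-.105)<.004 if n=='top' else (z>.1008))
            t=biggest(t);v,u=np.nonzero(t);X=ray(f,np.c_[u,v],.105);print(k,n,nm,t.sum(),X.mean(0).round(4),rect(X)[0])
```

```text
f0.pkl scene red 111 [0.6513 0.2019 0.105 ] ((651.37841796875, 201.39486694335938), (30.110498428344727, 17.280887603759766), 86.66963958740234)
f0.pkl scene blue 124 [0.6461 0.1103 0.105 ] ((646.457275390625, 110.15919494628906), (29.44532585144043, 17.407306671142578), 85.700439453125)
f0.pkl top red 144 [0.6481 0.2047 0.105 ] ((647.9691162109375, 204.62728881835938), (27.99418067932129, 16.333967208862305), 85.24694061279297)
f0.pkl top blue 131 [0.6429 0.1124 0.105 ] ((642.4124755859375, 112.52938079833984), (26.2132511138916, 15.739025115966797), 86.4275131225586)
f1.pkl scene red 108 [0.6508 0.1987 0.105 ] ((651.1707763671875, 198.2311553955078), (30.66156768798828, 17.21189308166504), 88.49633026123047)
f1.pkl scene blue 125 [0.6463 0.1104 0.105 ] ((646.0828247070312, 110.23182678222656), (29.649795532226562, 17.16704750061035), 88.1496810913086)
f1.pkl top red 142 [0.648  0.2019 0.105 ] ((647.80859375, 202.23013305664062), (27.444229125976562, 16.150602340698242), 86.41828918457031)
f1.pkl top blue 128 [0.643  0.1126 0.105 ] ((642.47412109375, 112.68834686279297), (25.93520164489746, 16.08970069885254), 85.27367401123047)
```

```bash
cat >> geo.py <<'E'
mouth=np.array([.6272,-.0976,.085])
slotb=np.array([.6499,.2049,.045])
np.set_printoptions(precision=4,suppress=True)
def st(robot,l):
    s=robot.sense();p=np.array(s['tcp_pos']);d=p-mouth
    print(l,round(s['t'],2),p,'feed',np.array([d@fx,d@py,d@out])*1000,'F',np.array(s['wrist_force']),'op',round(s['opening'],3),'gf',round(s['gripper_force'],1));return s
E
python3 - <<'E'
from plant import robot
from geo import *
import cv2
g=np.array([.6502,.2028,.08]);ox=eul(dn,rx);of=eul(-out,fx)
robot.move_straight(g,.15);robot.grip(0,50);s=st(robot,'grip')
robot.move_straight(g+[0,0,.16],.15);st(robot,'lift')
robot.goto(mouth+out*.16,of);robot.move_straight(mouth+out*.083,.12);robot.sleep(.3);s=st(robot,'pre')
R=Ro.from_euler('xyz',s['tcp_rot']).as_matrix();print(R[:,2]@-out,R[:,1]@fx,s['joint_pos'])
import pickle;F={n:robot.grab_frame(n) for n in('scene','top')};pickle.dump(F,open('f2.pkl','wb'))
a=cv2.resize(F['top']['image'][190:310,320:440],(400,400),interpolation=cv2.INTER_CUBIC);b=cv2.resize(F['scene']['image'][230:370,170:310],(400,400),interpolation=cv2.INTER_CUBIC)
cv2.imwrite('pics/s2.png',np.hstack([a,b])[:,:,::-1])
E
```

```text
grip 9.95 [0.6507 0.203  0.0809] feed [-30.898  299.7568   9.9029] F [-1.0311  1.0003  3.8955] op 0.178 gf 49.0
lift 11.17 [0.6495 0.2028 0.2387] feed [ 34.7731 299.3785 153.3955] F [ 0.0254  0.3365 -1.3548] op 0.181 gf 48.6
pre 13.42 [ 0.5929 -0.0909  0.1608] feed [ 0.3347  0.3099 83.4769] F [ 0.7288  0.6984 -0.4367] op 0.183 gf 48.7
0.99999941490705 0.9999995694526747 [-0.4873  0.3282  0.6597  2.1366 -0.5123  0.3398  0.3676]
```

View pics/s2.png

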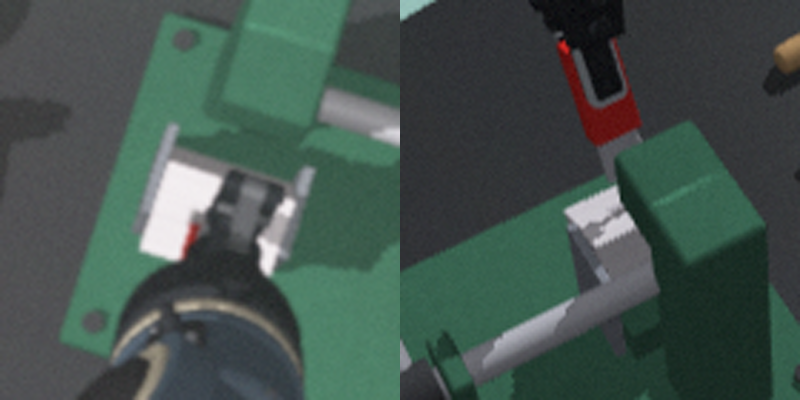

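Left (top view): the arm hides the slot at about (230,215). Right (scene view): the red handle is held in line, with the blade near (615,155) just above the face. Inserting with a contact guard.

Run:
```python
from plant import robot
from geo import *
c=robot.move_straight(mouth+out*.034,.03,contact_N=10);st(robot,f'c={c}')
robot.sleep(.2);st(robot,'held')
```

```text
c=True 14.93 [ 0.612  -0.0948  0.1181] feed [-0.0629 -0.066  36.5194] F [-2.3242  1.2478  6.0722] op 0.183 gf 49.5
held 15.13 [ 0.612  -0.0948  0.1181] feed [-0.049  -0.0441 36.5433] F [-2.594   0.1969  4.9245] op 0.179 gf 49.6
```

Contact came at the expected depth: TCP at 36.5 mm, with about 36 mm predicted for the shoulder on the face. I'll press lightly, hold, draw out and return to the rack.

Run:
```python
from plant import robot
from geo import *
import cv2
of=eul(-out,fx);ox=eul(dn,rx)
c=robot.move_straight(mouth+out*.033,.02,contact_N=12);robot.sleep(.7);st(robot,f'home c={c}')
cv2.imwrite('pics/s3.png',cv2.resize(robot.grab_frame('scene')['image'][230:370,170:310],(400,400))[:,:,::-1])
robot.move_straight(mouth+out*.16,.1);st(robot,'out')
p=slotb+[0,-.0006,.0]
robot.goto(p+[0,0,.19],ox);robot.move_straight(p+[0,0,.064-0.0+.012],.12);robot.sleep(.2);st(robot,'above rack')
c=robot.move_straight(p+[0,0,.034],.03,contact_N=8);st(robot,f'rack c={c}')
```

```text
home c=True 16.04 [ 0.612  -0.0949  0.1181] feed [ 0.0383 -0.1725 36.5148] F [-4.4801  1.0925  7.3292] op 0.18 gf 50.0
out 17.48 [ 0.5605 -0.0851  0.2296] feed [ -0.3544   0.0357 159.7075] F [-0.0915  0.7315 -1.3203] op 0.177 gf 48.7
above rack 19.94 [0.6503 0.2044 0.1218] feed [-14.2161 301.091   47.2248] F [ 1.4927 -0.3799 -0.5149] op 0.184 gf 48.7
rack c=True 21.18 [0.6498 0.2043 0.0809] feed [-31.9346 300.8912  10.4028] F [-0.906  -0.3931  4.8125] op 0.175 gf 49.4
```

View pics/s3.png

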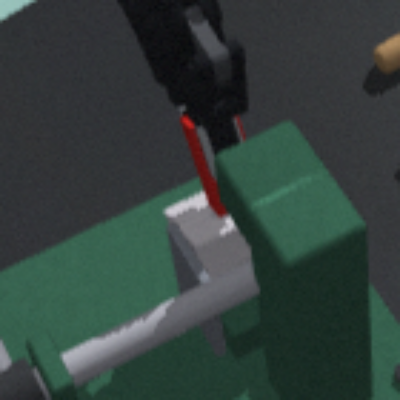

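The picture shows the handle seated on the face at (225,215) with the blade fully inside. Rack contact came at the same TCP height as the original grasp (80.9 mm), so the gauge is fully down. Next I release, rise and check.

Run:
```python
from plant import robot
from geo import *
from vis import *
import cv2
robot.grip(.62,20);p=np.array(robot.sense()['tcp_pos'])
robot.move_straight(p+[0,0,.06],.12)
robot.goto([.58,.02,.27],eul(dn,px));st(robot,'clear');robot.grip(0,20)
for n in('scene','top'):
    f=robot.grab_frame(n);H=hsv(f);P=cloud(f);z=P[...,2]
    if n=='scene':a=f['image'][130:330,240:500]
    else: b=f['image'][130:330,150:410]
    for nm,c,w in(('red',0,5),('blue',115,12)):
        t=near(H[...,0],c,w)&(H[...,1]>150)&(P[...,0]<.75)&(P[...,0]>.5)&(P[...,1]>.05)
        q=P[biggest(t)];zm=np.nanpercentile(q[:,2],98)
        t&=(z>.1008)
        if t.sum()>10:
            t=biggest(t);v,u=np.nonzero(t);X=ray(f,np.c_[u,v],.105);print(n,nm,t.sum(),'zmax',zm,X.mean(0).round(4),rect(X)[0])
cv2.imwrite('pics/s4.png',np.hstack([a,b])[:,:,::-1])
o=eul(dn,px)
org=mouth-(-.015*px+.075*py);org[2]=0
for th in (0,.3,.6):
    al=np.deg2rad(30)-th;b=org+.055*px-.08*py+.12*up+.17*(-np.cos(al)*px+np.sin(al)*up)
    print(th,b,robot.inverse_kinematics(b+.021*up,o))
```

```text
clear 23.22 [0.58   0.0223 0.2689] feed [ 15.7081 109.169  195.5358] F [-0.025   0.0962 -0.9655] op 0.618 gf 0.0
scene red 108 zmax 0.10484957284910126 [0.6506 0.2005 0.105 ] ((650.8855590820312, 200.18775939941406), (29.79976463317871, 17.389545440673828), 86.70960998535156)
scene blue 122 zmax 0.10548159988982797 [0.6463 0.1104 0.105 ] ((646.9805297851562, 110.69297790527344), (28.30231285095215, 18.370750427246094), 85.700439453125)
top red 147 zmax 0.10744414486328012 [0.6475 0.2033 0.105 ] ((647.2404174804688, 203.14071655273438), (28.151182174682617, 16.318553924560547), 87.4454345703125)Traceback (most recent call last):
  File "<stdin>", line 14, in <module>
  File "vis.py", line 15, in biggest
    n,l,s,_=cv2.connectedComponentsWithStats(m.astype(np.uint8));return l==1+np.argmax(s[1:,4])
                                                                             ~~~~~~~~~^^^^^^^^^
    return _wrapfunc(a, 'argmax', axis=axis, out=out, **kwds)
    return bound(*args, **kwds)
ValueError: attempt to get argmax of an empty sequence
```

The red gauge's top is at 0.105 m, the same as when it stood originally, and within 2 mm of the slot centre. It is fully down, and blue hasn't moved. The crash was only blue being hidden in the top view. Now the lever.

Run:
```python
from plant import robot
from geo import *
import cv2
o=eul(dn,px);org=mouth-(-.015*px+.075*py);org[2]=0
def bar(th,dz=0):
    al=np.deg2rad(30)-th;return org+.055*px-.08*py+.12*up+.17*(-np.cos(al)*px+np.sin(al)*up)+(.021+dz)*up
ths=(0,.15,.3,.45,.58)
print(all(robot.inverse_kinematics(bar(t),o) is not None for t in ths+(.6,)))
robot.goto(bar(0,.05),o);robot.move_straight(bar(0,.012),.12);st(robot,'over bar')
for t in ths: robot.move_straight(bar(t),.08);s=st(robot,f'th {t}')
c=robot.move_straight(bar(.6,-.006),.03,contact_N=12);st(robot,f'bottom c={c}');robot.sleep(.3);st(robot,'bottom')
cv2.imwrite('pics/s5.png',np.hstack([robot.grab_frame('scene')['image'][200:460,60:400]])[:,:,::-1])
```

```text
True
over bar 25.36 [ 0.5233 -0.2349  0.2379] feed [  -5.0239 -154.0572  171.0529] F [-0.8978 -0.7623  0.3931] op -0.001 gf 0.0
th 0 25.66 [ 0.5234 -0.2357  0.2262] feed [  -9.7114 -154.8566  160.3739] F [0.6305 0.0866 1.3323] op -0.005 gf 0.1
th 0.15 26.12 [ 0.5113 -0.2336  0.2034] feed [ -30.5677 -155.0168  144.8908] F [-3.0665  2.18    4.9028] op 0.003 gf 2.7
th 0.3 26.59 [ 0.5044 -0.2328  0.1793] feed [ -46.9699 -155.4777  125.991 ] F [-2.9012  0.1856  5.0316] op -0.002 gf 2.6
th 0.45 27.06 [ 0.501  -0.2323  0.1543] feed [ -60.6686 -155.6042  104.7437] F [-2.021  -0.9573  5.5649] op -0.005 gf 2.8
th 0.58 27.48 [ 0.501  -0.2323  0.1323] feed [ -70.0072 -155.5746   84.851 ] F [-3.0766 -0.479   5.3669] op 0.003 gf 3.0
bottom c=True 27.78 [ 0.501  -0.2324  0.1274] feed [ -72.0608 -155.7176   80.3857] F [-3.9094  3.4653 14.5843] op -0.001 gf 7.2
bottom 28.08 [ 0.5009 -0.2324  0.1275] feed [ -72.0621 -155.7381   80.4622] F [-3.3687  1.7346 13.7708] op -0.002 gf 6.9
```

View pics/s5.png

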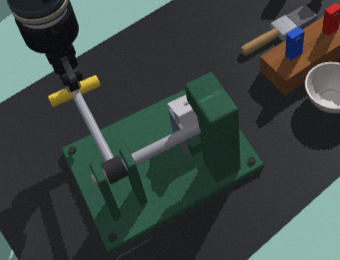

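The bar at (75,92) is down and level under the fingers. The force has jumped to 14 N at TCP z 0.1275, where the stop should be. I'll let it back up along the arc, move clear and check.

Run:
```python
from plant import robot
from geo import *
from vis import *
import cv2
o=eul(dn,px);org=mouth-(-.015*px+.075*py);org[2]=0
def bar(th,dz=0):
    al=np.deg2rad(30)-th;return org+.055*px-.08*py+.12*up+.17*(-np.cos(al)*px+np.sin(al)*up)+(.021+dz)*up
for t in (.45,.3,.15,0): robot.move_straight(bar(t),.12)
robot.move_straight(bar(0,.07),.15);robot.goto([.45,.05,.30],o);robot.sleep(.5);st(robot,'clear')
f=robot.grab_frame('scene');H=hsv(f);P=cloud(f);z=P[...,2]
y=near(H[...,0],27,6)&(H[...,1]>150)&(z>.08)&(P[...,1]<0)&(P[...,0]<.9);y=biggest(y);print('bar',y.sum(),P[y].mean(0))
for nm,c,w in(('red',0,5),('blue',115,12)):
    t=near(H[...,0],c,w)&(H[...,1]>150)&(P[...,0]<.75)&(P[...,0]>.5)&(P[...,1]>.05)&(z>.1008)
    t=biggest(t);v,u=np.nonzero(t);print(nm,t.sum(),ray(f,np.c_[u,v],.105).mean(0))
cv2.imwrite('pics/s6.png',f['image'][:,:,::-1])
```

```text
clear 31.84 [0.4501 0.0498 0.3   ] feed [-91.4935 112.3057 279.8869] F [-0.7107  0.1357 -0.3901] op 0.003 gf 0.0
bar 702 [ 0.5258 -0.2398  0.2106]
red 113 [0.6509 0.2002 0.105 ]
blue 126 [0.6461 0.1104 0.105 ]
```

View pics/s6.png

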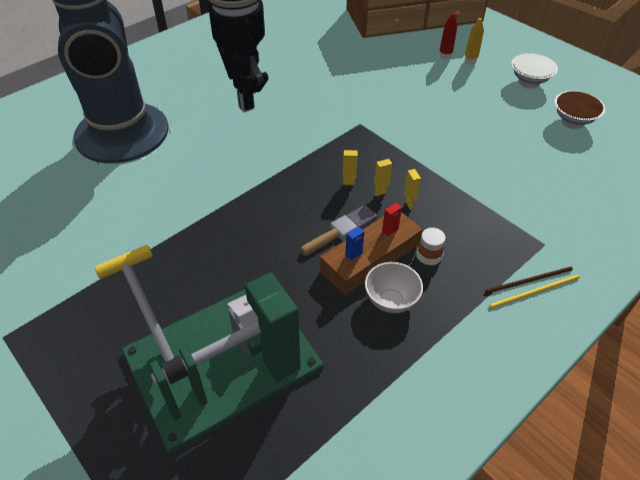

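The lever bar is back at its start (124,262), red (392,219) and blue (355,243) both stand in the rack, and the bystanders haven't moved. The arm is clear, so I'm handing in.

```bash
python3 -c "
from plant import robot
print(robot.close_job())"
```

```text
the job is handed in; nothing more can be done
None
```

I handed the job in at about 32 s of the 72 s allowed: the red gauge was checked in the sloping slot and stood back in the rack, then the lever was pressed to its stop and sprang back up; no verdict was returned.

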